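Seat the keyed spindle in the drive hub and hold it home

TASK

Lift the keyed spindle by its black grip up and off its fork hanger and put it, shaft down, into the aluminium hub of the low blue drive unit; push and turn it until its key slips into the keyway, then keep pushing against the ejector spring until the collar sits fully home on the hub. Finish while holding: the grip still between the fingers and the spindle still pressed home (the spring lifts it if you ease off). Do not knock over or shove aside the other things on the bench.

Things in the scene. Friction and masses are not known exactly. Their poses are not given: they have to be found in the camera images.
- spindle: Loose steel spindle, 0.2 to 0.35 kg, hanging upright by its collar in the stand's fork. Origin on the axis at the collar's underside; z up, x towards the key. Collar 48 mm diameter, z 0 to 8 mm; shaft 18 mm diameter down to z -45, its last 2 mm chamfered; brass key on the +x side. The lowest 12 mm of shaft, below the key, is plain and enters the bore first.
- spindle_grip (a point): Middle of the spindle's black grip block, on the axis 30.5 mm above the collar's underside; axes as the spindle's. The block is 40 mm along x, 24 mm along y (grip it across these 24 mm) and 45 mm tall, standing on the collar. A red mark on its top and on the collar shows the key's side.
- key_foot (a point): Point on the lower end of the spindle's key, 11 mm from the axis on the +x side, 33 mm below the collar's underside; axes as the spindle's. The key is 6 mm wide, reaches 13 mm from the axis and runs from 33 to 3 mm below the collar's underside.
- stand: Fixed grey stand, base 130 x 100 mm. Origin on the table under the hanging spindle. Two level prongs along its x, 30 mm apart inside, 8 mm wide, tops at z 120 mm, from the post at x +62 mm to orange tips at x -35 mm rising 8 mm higher; nothing else is above them. The collar rests on the prongs, the shaft between; the key points within 0.2 rad of the stand's +x.
- drive: Fixed low blue drive unit, 190 x 150 mm, top 50 mm above the table. Origin on the table under the hub's axis; the casing's middle is 20 mm along its +x.
- hub: Fixed aluminium hub on the drive unit, 58 mm diameter, 55 mm tall; it does not turn. Origin on its axis at its underside; x towards the keyway. A red mark on the rim shows the keyway's side. Bore 19.5 mm diameter; keyway 7.6 mm wide, reaching 14.3 mm from the axis, full depth, open at the top.
- hub_mouth (a point): Centre of the hub's bore at its flat top face, 105 mm above the table; z up, x towards the keyway. With the key off the keyway, the key's foot rests on the top face, collar 33 mm up. Home: the collar's underside on the top face, the spindle's origin at this point.
- ejector (a joint): Brass spring ejector in the bore, metres pushed down from rest, 0 to 0.011. At rest its top is 37 mm below the hub's top face, so the shaft touches it with the collar 8 mm short of home; pushing takes about 4 N at first, about 10 N at home (0.008).
- amber_bottle: Bystander: upright amber bottle, 48 mm diameter, 100 mm tall, origin under its centre.
- beaker: Bystander: glass beaker, 64 mm diameter, 75 mm tall, origin under its centre.
- screwdriver: Bystander: yellow-handled screwdriver lying flat, 150 mm long, along its x.
- cream_jar: Bystander: white jar with green lid, 60 mm diameter, 60 mm tall, origin under its centre.
- pedal: Bystander: black foot pedal, 100 x 70 x 30 mm, origin under its centre.
- spare_collar: Bystander: spare steel ring lying flat, 44 mm diameter, 12 mm high, origin under its centre.
There are look-alikes about, which are no part of the job. Of the things like the spindle, leave any that is green; of the rest the larger one is meant.

How it is judged:
By the outcome, as a careful person would: the job done as asked, in the order asked, and still so for the second after the job is handed in, while the arm keeps its last pose, push and grip.
It also fails if it takes over 42 s, if anything falls off the work surface, if the arm or the gripper's body presses on something with over 40 N, if the wrist force passes 120 N, or if a joint passes its speed limit or range.

ROBOT

A 6-joint arm with a two-finger parallel gripper is mounted at the origin on the work surface. World frame = base frame: x ahead of the robot, y to its left, z up, the work surface at z = 0. Lengths are in m, angles in rad, forces in N, time in s.
With the tool pointing down it reaches from about 0.3 to 0.825 m from the base axis. Payload 5.4 kg.
Tool frame: the origin (TCP) lies midway between the tips of the shut fingers; the grasp point (between the pads) lies 19 mm behind it (arm.hold_point_z is the distance from the TCP to the grasp point, in m); x points along the fingers, y is the direction in which the jaws open and shut, and the axes are right-handed (so a half turn about x gives the same grasp; the last joint's range is limited). The gripper opens to 92 mm and grips with 3 to 60 N. Pads are 20 mm wide; open, the fingers measure 128 mm over their backs; the gripper's body (75 mm by 189 mm) begins 69 mm behind the grasp point.
Start: joints at [1.024, 0.158, 1.597, -0, 1.386, -0.21], TCP at [0.19, 0.543, 0.215] pointing down, gripper open.
Joint ranges: [-2.91, 2.91], [-0.94, 2.29], [0.18, 2.7], [-1.29, 4.43], [0.17, 2.64], [-3, 3]. Speed limits (rad/s): [2.57, 2.57, 3.14, 3.14, 3.14, 3.14].

INTERFACE

Orientations are given as [roll, pitch, yaw] about the fixed x, y, z axes, in that order (R = Rz(yaw) Ry(pitch) Rx(roll)).
In Python, from station import arm gives the robot as it stands. Calls block until the motion is done:
- arm.reach(position, orientation): joint-space move of the TCP to a pose.
- arm.servo_line(position, rotation=None, speed=0.15, max_force=None): straight line of the TCP; rotation=None keeps the orientation; speed is the mean speed in m/s. With max_force (N) it stops when the force on the tool has changed by that much, and returns True; else False.
- arm.move_joints(angles): joint-space move.
- arm.move_gripper(opening, force=None): finger opening in m; force is the grip in N (None keeps the last); returns when the fingers have stopped.
- arm.dwell(seconds).
- arm.solve_ik(position, orientation): joint angles nearest the present ones, or None.
- arm.observe(): the state.
- arm.read_camera(name): name is "scene" or "top"; returns the picture (480x640x3 uint8, red, green, blue); there is no depth.
- arm.get_calibration(name): a dict with "fx", "fy", "cx", "cy" (pixels), "pose" (4x4, takes a point from camera to world coordinates). Camera axes: x right, y up, looking along -z (the intrinsics and any distortion apply to the point x, -y, -z); pixel columns grow to the right and rows downward; lengths in m; the calibration is good to about 2 mm. A picture is of the moment at which its call begins. get_calibration takes no time and is no camera call.
A pose or a line that the arm cannot do raises arm.MotionError and nothing moves.
- arm.hand_in(): hands the job in, once; it reports no verdict.
The state is a dict: "clock": time; "joints": joint angles; "joint_vel": joint speeds; "tau": joint torques, N m; "position": TCP position; "tool_rot": TCP orientation; "ft_force": force on the tool from outside, world axes, zero at the start; "ft_torque": the same for the moment, N m; "gripper_width": finger opening in m.
Only numpy, scipy, OpenCV 4.12 (cv2) and the standard library are available. Lean on these libraries where they do the work, as an engineer would, in place of code of your own. Each camera call takes 0.05 s, during which the arm holds its last target.

## Working session

There is one attempt and no reset: what is moved stays moved. The work goes in short steps, each a Python script; the robot and the scene stay as the last script left them, time stands still between calls to the robot, and variables do not carry over. Pictures are saved under pics/ and viewed, and the job is handed in when it is done.

```bash
ls; mkdir -p pics
python3 - <<'E'
from station import arm
import cv2
for n in("scene","top"):
    im=arm.read_camera(n); cv2.imwrite(f"pics/{n}0.png",im[:,:,::-1]); c=arm.get_calibration(n); print(n,c)
o=arm.observe(); print(o)
print(arm.hold_point_z)
E
```

```text
pics
scene {'fx': 616.2580386349933, 'fy': 616.2580386349933, 'cx': 324.0198257845706, 'cy': 236.61197209167952, 'pose': array([[-0.78718477, -0.31898358,  0.52781588,  1.16644668],
       [ 0.61632016, -0.43759832,  0.65471916,  0.66020072],
       [ 0.02212668,  0.84068852,  0.54106674,  0.70745479],
       [ 0.        ,  0.        ,  0.        ,  1.        ]])}
top {'fx': 498.6170631753828, 'fy': 498.6170631753828, 'cx': 322.66999243430035, 'cy': 247.68517979918607, 'pose': array([[-0.02446753,  0.99886419, -0.04088614,  0.54104715],
       [-0.99966022, -0.02481379, -0.0079828 , -0.04406125],
       [-0.00898828,  0.04067693,  0.99913192,  0.97044158],
       [ 0.        ,  0.        ,  0.        ,  1.        ]])}
{'clock': 0.1, 'joints': array([ 1.02388350e+00,  1.58999183e-01,  1.59810338e+00,  7.90219863e-06,
        1.38620936e+00, -2.10108389e-01]), 'joint_vel': array([-0.00028761, -0.00140676, -0.00332684,  0.00019997, -0.00107831,
       -0.00011824]), 'tau': array([ 5.38730933e-05, -3.86505175e+01, -3.22958744e+01,  7.03027518e-02,
        3.39865393e-02, -7.57825478e-05]), 'position': array([0.18974101, 0.54218867, 0.21371146]), 'tool_rot': array([-1.7854214 ,  1.56907704, -2.12222729]), 'ft_force': array([ 0.47195172, -0.32029947,  0.23063539]), 'ft_torque': array([-0.02222554, -0.0203283 ,  0.02897559]), 'gripper_width': 0.09179563418451987}
0.0187
```

View pics/scene0.png

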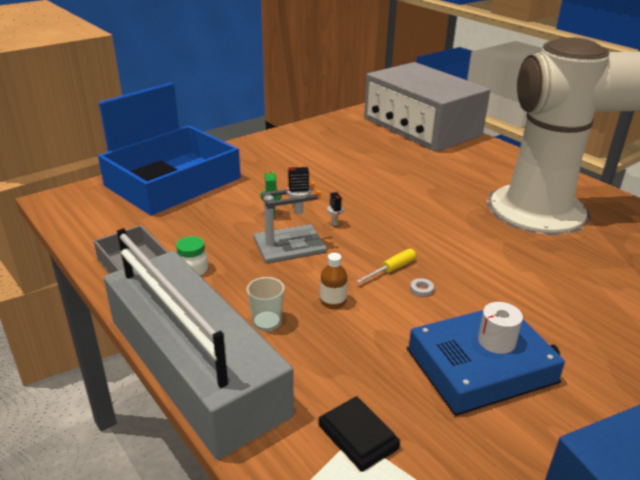

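View pics/top0.png

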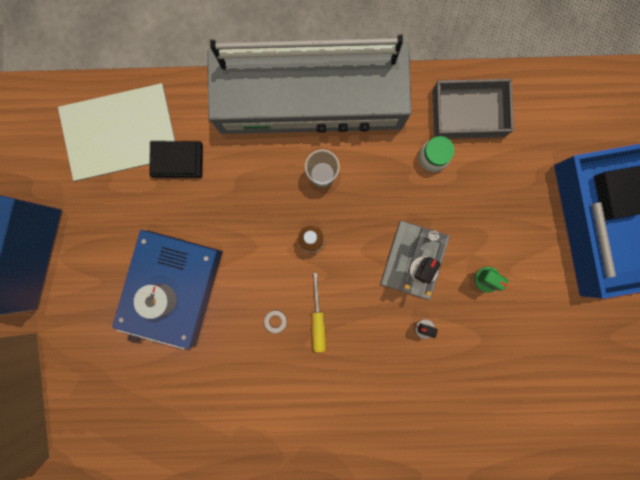

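```bash
cat > h.py <<'E'
import numpy as np, cv2
from station import arm
def ray(n,u,v,z):
    c=arm.get_calibration(n);P=c['pose']
    d=P[:3,:3]@np.array([(u-c['cx'])/c['fx'],-(v-c['cy'])/c['fy'],-1.])
    t=(z-P[2,3])/d[2]; return P[:3,3]+t*d
def proj(n,p):
    c=arm.get_calibration(n);P=c['pose']
    q=P[:3,:3].T@(np.asarray(p)-P[:3,3]); 
    return np.array([c['cx']+c['fx']*q[0]/-q[2], c['cy']-c['fy']*q[1]/-q[2]])
def crop(path,out,x0,x1,y0,y1,s):
    im=cv2.imread(path)[y0:y1,x0:x1]; cv2.imwrite(out,cv2.resize(im,None,fx=s,fy=s,interpolation=cv2.INTER_CUBIC))
E
python3 - <<'E'
from h import *
crop('pics/top0.png','pics/c1.png',370,520,210,350,5)
crop('pics/top0.png','pics/c2.png',105,225,225,355,4.5)
crop('pics/scene0.png','pics/c3.png',240,360,155,265,5)
crop('pics/scene0.png','pics/c4.png',400,570,290,410,4.5)
E
```

```text
(no output)
```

View pics/c1.png

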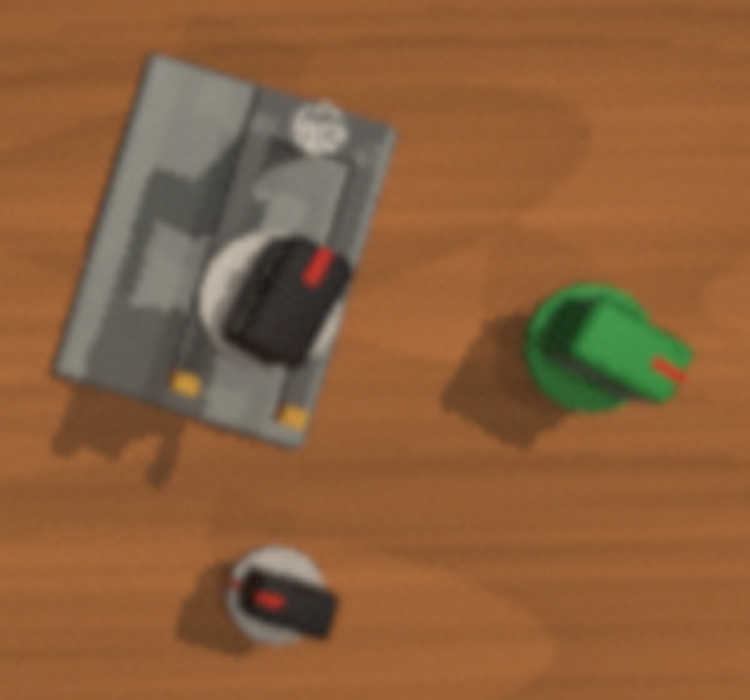

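View pics/c2.png

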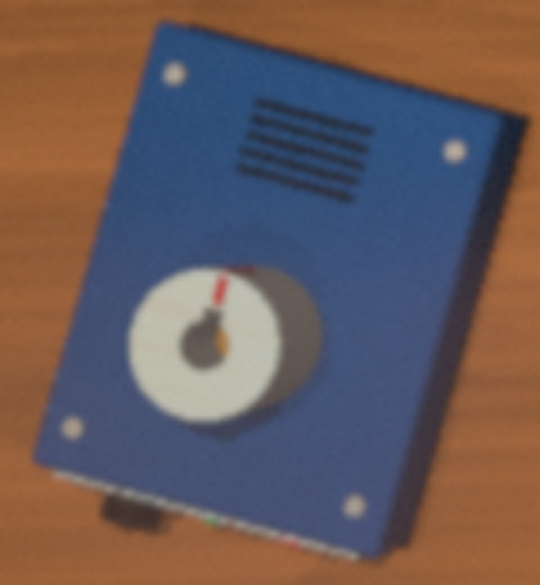

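View pics/c3.png

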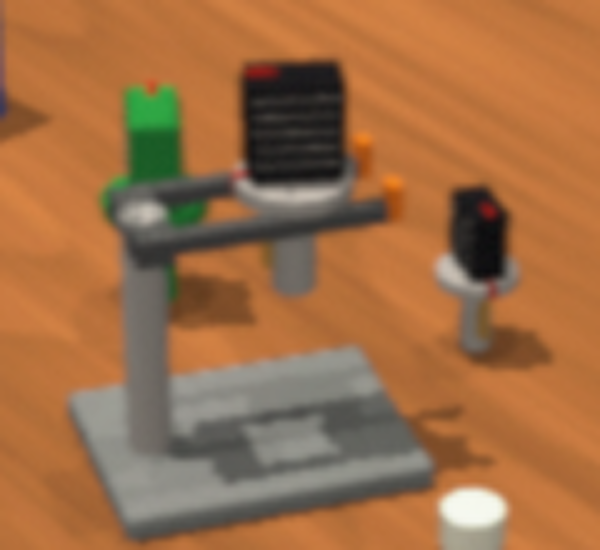

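View pics/c4.png

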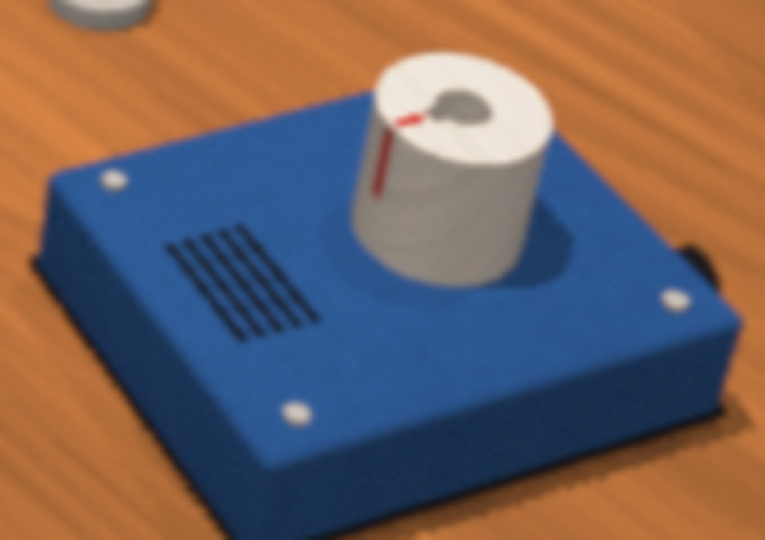

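```bash
cat > ov.py <<'E'
from h import *
def circ(p,r,n=60):
    a=np.linspace(0,2*np.pi,n); return [p+np.array([r*np.cos(t),r*np.sin(t),0]) for t in a]
def overlay(cam,img,out,polys,x0,x1,y0,y1,s):
    im=cv2.imread(img)[y0:y1,x0:x1]; im=cv2.resize(im,None,fx=s,fy=s,interpolation=cv2.INTER_CUBIC)
    for P,col in polys:
        q=np.array([(proj(cam,p)-[x0,y0]+.5)*s for p in P])
        cv2.polylines(im,[np.round(q*8).astype(int).reshape(-1,1,2)],False,col,1,cv2.LINE_AA,3)
    cv2.imwrite(out,im)
def hubpolys(x,y,a):
    p=np.array([x,y,.105]);k=np.array([np.cos(a),np.sin(a),0])
    return [(circ(p,.029),(0,255,0)),(circ(p,.00975),(255,0,255)),([p,p+.029*k],(255,255,0)),(circ(p-[0,0,.055],.029),(0,200,255))]
def spinpolys(x,y,z,a):
    o=np.array([x,y,z]);k=np.array([np.cos(a),np.sin(a),0]);l=np.array([-k[1],k[0],0])
    def box(zz): 
        c=o+[0,0,zz]; return [c+s*.02*k+t*.012*l for s,t in((1,1),(1,-1),(-1,-1),(-1,1),(1,1))]
    return [(circ(o+[0,0,.008],.024),(0,255,0)),(box(.053),(255,255,0)),(box(.008),(0,200,255)),([o+[0,0,.053],o+[0,0,.053]+.02*k],(255,0,255))]
E
python3 - <<'E'
from ov import *
im={n:cv2.imread(f'pics/{n}0.png') for n in('top','scene')}
# hub mouth centre estimates
print('hub top', ray('top',105+205/4.5-.5,225+345/4.5-.5,.105))
for n,(u,v) in {'top':(151,302),'scene':(502,313)}.items():
    g=im[n].astype(int); m=((g.min(2)>(150))).astype(np.uint8)
    k,l,st,c=cv2.connectedComponentsWithStats(m)
    i=l[v,u] or l[v-8,u-8]; 
    cn=max(cv2.findContours((l==i).astype(np.uint8),0,1)[0],key=len)
    e=cv2.fitEllipse(cn); print(n,e, ray(n,*e[0],.105), st[i])
print('mark dir', ray('top',105+222/4.5-.5,225+285/4.5-.5,.105))
print('vents/screws', [ray('top',105+a/4.5-.5,225+b/4.5-.5,.05) for a,b in((174,74),(455,151),(355,506),(72,428))])
print('collar', ray('top',370+275/5,210+295/5,.128), 'tips',[ray('top',370+a/5-.5,210+b/5-.5,.128) for a,b in((186,383),(293,418))],'post',ray('top',370+320/5-.5,210+128/5-.5,.12))
print('base',[ray('top',370+a/5-.5,210+b/5-.5,.012) for a,b in((153,53),(395,127),(300,447),(53,375))])
E
```

```text
hub top [0.49105993 0.2645348  0.105     ]
top ((149.7110137939453, 301.37884521484375), (30.228839874267578, 31.312292098999023), 101.18206787109375) [0.49070739 0.26513808 0.105     ] [134 285  33  33 698]
scene ((502.6492614746094, 313.93475341796875), (22.938690185546875, 39.29444122314453), 103.83552551269531) [0.49262402 0.26382642 0.105     ] [483 302  40  25 671]
mark dir [0.51397927 0.25771606 0.105     ]
vents/screws [array([0.5994892 , 0.29580793, 0.05      ]), array([0.56489662, 0.18025575, 0.05      ]), array([0.42085596, 0.22335537, 0.05      ]), array([0.45530435, 0.33913854, 0.05      ])]
collar [ 0.53530499 -0.20882874  0.128     ] tips [array([ 0.50731484, -0.17714773,  0.128     ]), array([ 0.49470871, -0.21270271,  0.128     ])] post [ 0.59262887 -0.22675364  0.12      ]
base [array([ 0.62970921, -0.18675712,  0.012     ]), array([ 0.59884326, -0.27872442,  0.012     ]), array([ 0.47721068, -0.23822962,  0.012     ]), array([ 0.50695613, -0.14468963,  0.012     ])]
```

```bash
cat > o1.py <<'E'
from ov import *
import sys
x,y,a=map(float,sys.argv[1:4])
P=spinpolys(x,y,.12,a)
overlay('top','pics/top0.png','pics/o1.png',P,400,450,230,300,9)
overlay('scene','pics/scene0.png','pics/o2.png',P,265,330,155,215,9)
a=cv2.imread('pics/o1.png');b=cv2.imread('pics/o2.png')
h=600;sc=lambda i:cv2.resize(i,None,fx=.88,fy=.88)
a,b=sc(a),sc(b);c=np.zeros((max(a.shape[0],b.shape[0]),a.shape[1]+b.shape[1],3),np.uint8)
c[:a.shape[0],:a.shape[1]]=a;c[:b.shape[0],a.shape[1]:]=b;c=c[:,:];c=cv2.resize(c,None,fx=min(1,800/c.shape[1]),fy=min(1,800/c.shape[1]))[:600];cv2.imwrite('pics/o3.png',c)
P=hubpolys(.4909,.2650,-.29)
overlay('top','pics/top0.png','pics/o4.png',P,125,180,275,330,9)
E
python3 o1.py .534 -.2067 -.33
```

```text
(no output)
```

View pics/o3.png

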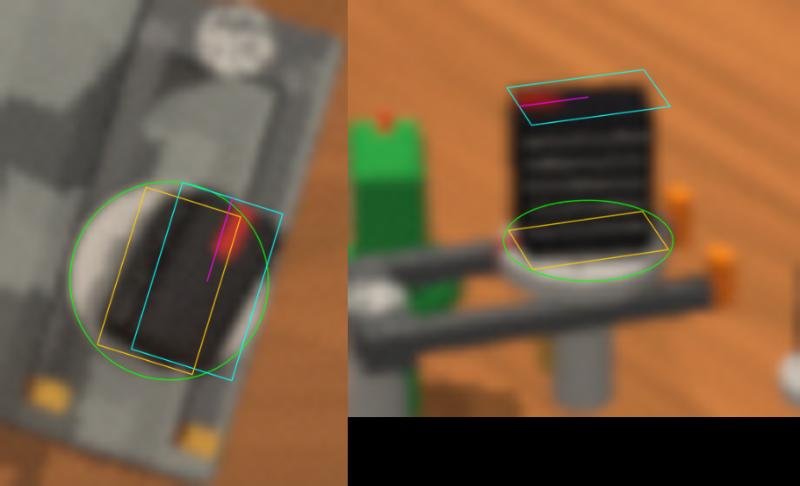

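View pics/o4.png

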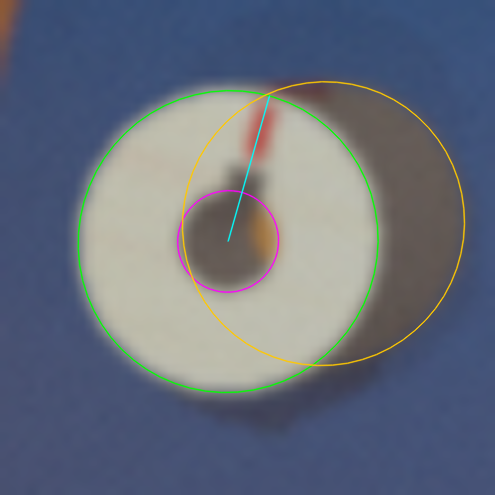

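```bash
python3 o1.py .534 -.2067 -.48
```

```text
(no output)
```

View pics/o3.png

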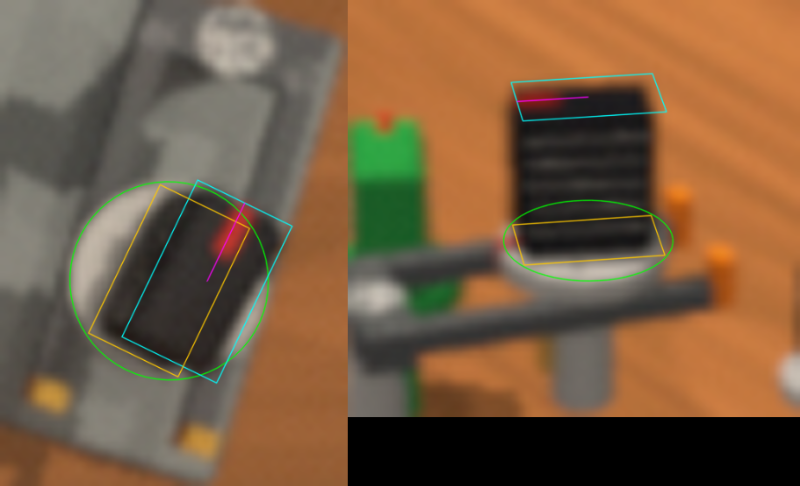

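View pics/o1.png

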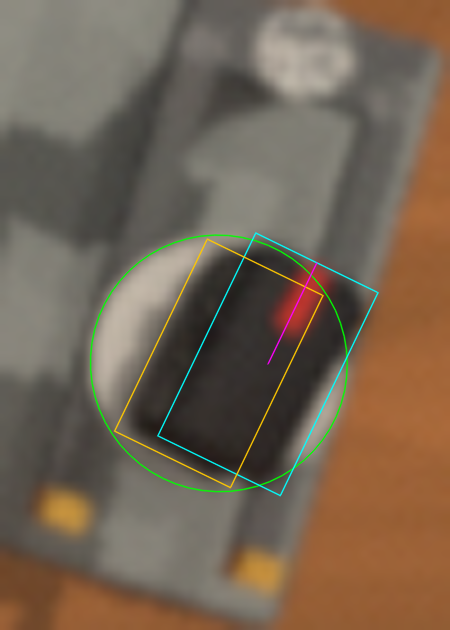

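```bash
cat >> h.py <<'E'
from scipy.spatial.transform import Rotation as Ro
def rot(a,s=1):
    # key yaw a -> tool: x down, y = s*perp(key)
    x=np.array([0,0,-1.]);y=s*np.array([-np.sin(a),np.cos(a),0]);z=np.cross(x,y)
    return Ro.from_matrix(np.c_[x,y,z]).as_euler('xyz')
def st(t=''):
    o=arm.observe();print(t,'t%.2f'%o['clock'],'p',o['position'].round(4),'F',o['ft_force'].round(1),'T',o['ft_torque'].round(2),'w%.4f'%o['gripper_width'],'j6 %.2f'%o['joints'][5]);return o
E
python3 - <<'E' 2>&1 | grep -v Gimbal
from h import *
for s in(1,-1):
  for p,a in(((.534,-.2067,.25),-.48),((.534,-.2067,.134),-.48),((.491,.265,.2),-.29),((.491,.265,.12),-.29)):
    q=arm.solve_ik(p,rot(a,s)); print(s,None if q is None else q.round(2))
o=arm.observe();print(Ro.from_euler('xyz',o['tool_rot']).as_matrix().round(3))
E
```

```text
1 [-0.58  0.13  1.56  0.    1.45 -1.67]
1 [-0.58  0.23  1.68  0.    1.23 -1.67]
1 [ 0.28  0.13  1.66 -0.    1.35 -1.  ]
1 [ 0.28  0.21  1.74 -0.    1.2  -1.  ]
-1 [-0.58  0.13  1.56  0.    1.45  1.47]
-1 [-0.58  0.23  1.68  0.    1.23  1.47]
-1 [ 0.28  0.13  1.66 -0.    1.35  2.14]
-1 [ 0.28  0.21  1.74 -0.    1.2   2.14]
[[-0.001  0.33   0.944]
 [-0.001  0.944 -0.33 ]
 [-1.    -0.002 -0.   ]]
```

```bash
python3 - <<'E' 2>&1 | grep -v -i gimbal
from h import *
R=rot(-.48)
arm.reach([.534,-.2067,.25],R); st('above')
arm.move_gripper(.06,20)
arm.servo_line([.534,-.2067,.136],speed=.12,max_force=8); st('down')
cv2.imwrite('pics/s1.png',arm.read_camera('scene')[:,:,::-1])
crop('pics/s1.png','pics/s1c.png',230,370,90,270,3.3)
E
```

```text
above t3.00 p [ 0.5342 -0.206   0.25  ] F [-0.1 -0.3 -0.1] T [-0.04  0.05  0.02] w0.0918 j6 -1.67
down t4.73 p [ 0.5346 -0.2071  0.137 ] F [ 0.2 -0.8  0. ] T [ 0.   -0.04  0.02] w0.0596 j6 -1.67
```

View pics/s1c.png

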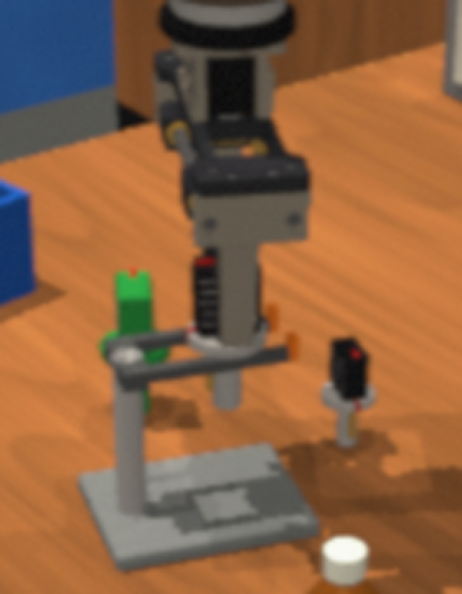

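```bash
python3 - <<'E' 2>&1 | grep -v -i gimbal
from h import *
arm.move_gripper(0.0,50); st('grip')
arm.servo_line([.534,-.2067,.30],speed=.12); st('lift')
arm.reach([.491,.265,.30],rot(-.29)); st('over')
cv2.imwrite('pics/s2.png',arm.read_camera('scene')[:,:,::-1])
cv2.imwrite('pics/t2.png',arm.read_camera('top')[:,:,::-1])
crop('pics/s2.png','pics/s2c.png',400,580,130,380,2.4)
E
```

```text
grip t5.42 p [ 0.534  -0.2069  0.1361] F [-0.6 -1.  -0. ] T [-0.17  0.01  0.02] w0.0238 j6 -1.67
lift t6.93 p [ 0.5336 -0.2064  0.2989] F [-0.3 -0.7 -2.6] T [-0.03 -0.04 -0.03] w0.0242 j6 -1.67
over t8.66 p [0.4915 0.2641 0.2999] F [ 1.1 -0.2 -3.1] T [0.02 0.01 0.05] w0.0236 j6 -1.00
```

View pics/s2c.png

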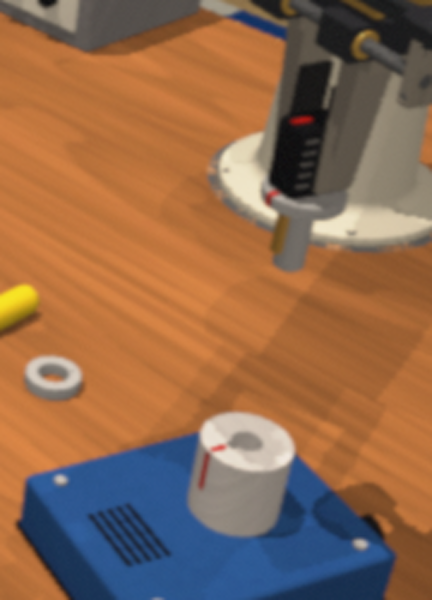

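View pics/t2.png

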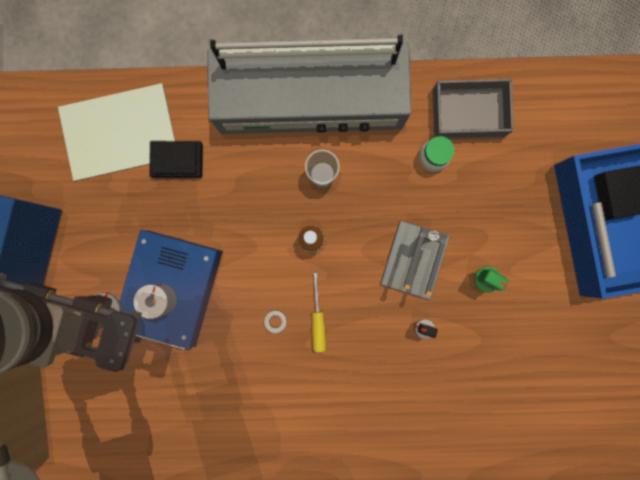

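```bash
python3 - <<'E' 2>&1 | grep -v -i gimbal
from ov import *
arm.servo_line([.491,.265,.175],speed=.12,max_force=10); o=st('hover')
cv2.imwrite('pics/s3.png',arm.read_camera('scene')[:,:,::-1])
cv2.imwrite('pics/t3.png',arm.read_camera('top')[:,:,::-1])
x,y,z=o['position'];z-=.016
P=hubpolys(.4909,.265,-.29)+spinpolys(x,y,z,-.29)
b=np.array([x,y,z])
P+=[(circ(b-[0,0,.045],.009),(255,0,255)),(circ(b,.009),(255,0,255))]
overlay('scene','pics/s3.png','pics/s3c.png',P,465,540,240,345,5.7)
overlay('top','pics/t3.png','pics/t3c.png',P,60,200,240,380,4.2)
E
```

```text
hover t9.95 p [0.4917 0.2652 0.1761] F [-0.2  0.3 -1.3] T [-0.02  0.01 -0.02] w0.0238 j6 -1.00
```

View pics/s3c.png

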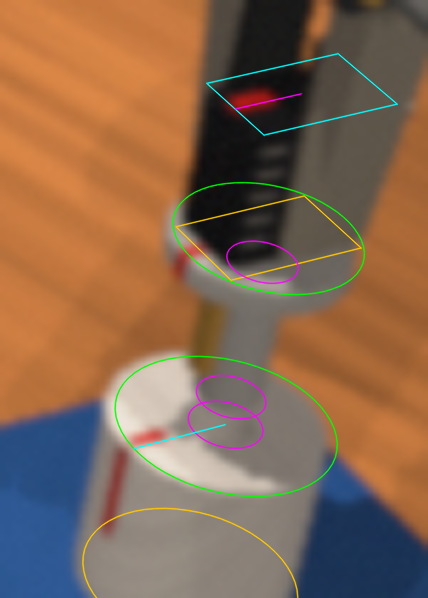

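View pics/t3c.png

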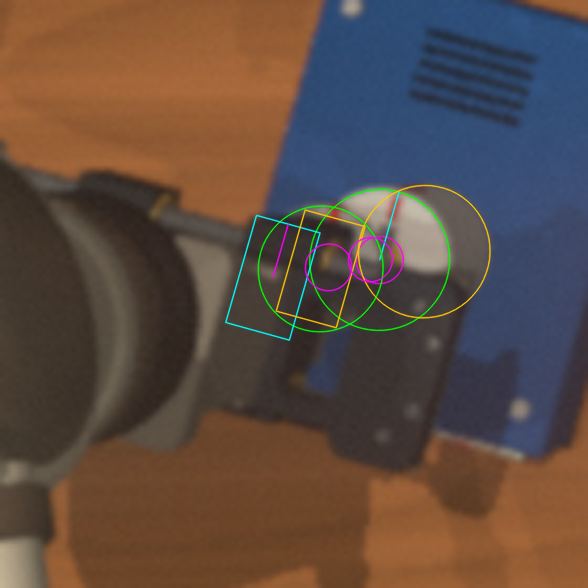

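```bash
python3 - <<'E' 2>&1 | grep -v -i gimbal
from h import *
r=arm.servo_line([.491,.265,.150],speed=.03,max_force=6); st(r)
E
```

```text
False t11.03 p [0.4908 0.2647 0.1497] F [ 0.7 -2.2 -4.6] T [-0.47 -0.04  0.02] w0.0238 j6 -1.00
```

```bash
python3 - <<'E' 2>&1 | grep -v -i gimbal
from h import *
r=arm.servo_line([.491,.265,.135],speed=.03,max_force=10); st(r)
cv2.imwrite('pics/s4.png',arm.read_camera('scene')[:,:,::-1])
crop('pics/s4.png','pics/s4c.png',440,560,220,370,4)
E
```

```text
False t11.68 p [0.4908 0.2648 0.1343] F [ 0.4 -3.7 -4.6] T [-0.85 -0.22 -0.  ] w0.0240 j6 -1.00
```

View pics/s4c.png

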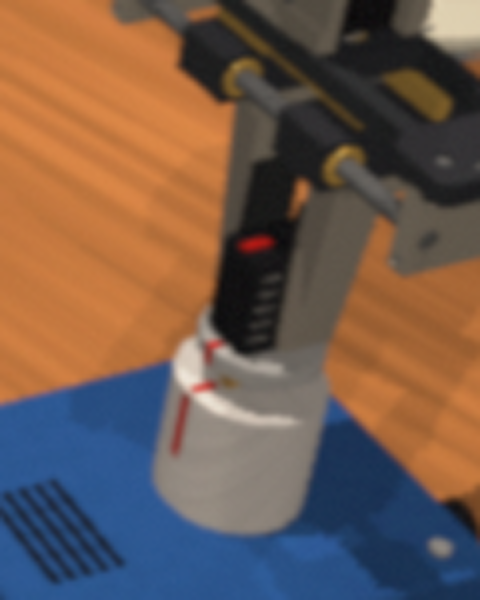

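```bash
python3 - <<'E' 2>&1 | grep -v -i gimbal
from h import *
arm.move_gripper(0.0,60)
r=arm.servo_line([.491,.2645,.125],speed=.03,max_force=20); st(r)
r=arm.servo_line([.491,.2645,.112],speed=.015,max_force=28); st(r)
arm.dwell(.3);st()
cv2.imwrite('pics/s5.png',arm.read_camera('scene')[:,:,::-1])
crop('pics/s5.png','pics/s5c.png',440,560,220,370,4)
E
```

```text
False t12.43 p [0.4913 0.2647 0.1261] F [-2.  -3.9  2.4] T [-1.03  0.49 -0.09] w0.0238 j6 -1.00
True t13.02 p [0.4914 0.2645 0.1213] F [-1.6 -0.1  5.7] T [-0.06  0.31  0.02] w0.0240 j6 -1.00
 t13.32 p [0.4913 0.2646 0.1213] F [-0.7 -0.7  5.4] T [-0.11  0.33  0.04] w0.0238 j6 -1.00
```

View pics/s5c.png

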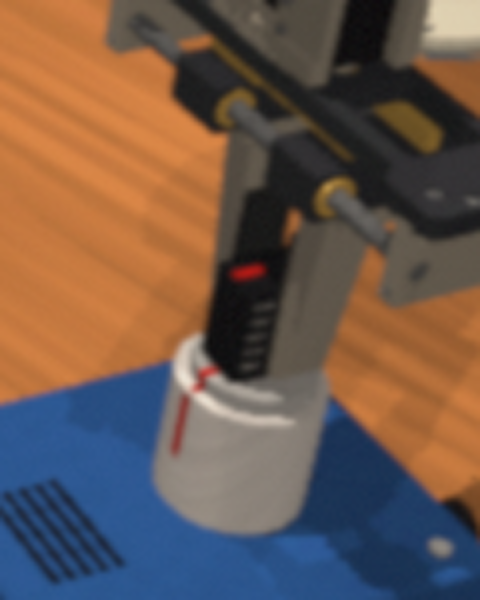

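```bash
python3 - <<'E' 2>&1 | grep -v -i gimbal
from h import *
p=arm.observe()['position']
for z in(.1207,.1201,.1195,.1189,.1183,.1177,.1171):
    r=arm.servo_line([.4912,.2645,z],speed=.01,max_force=30); arm.dwell(.15); o=st((z,r))
    if o['ft_force'][2]>22 or r: break
E
```

```text
(0.1207, False) t13.95 p [0.4914 0.2647 0.1214] F [-2.7 -4.5  5.3] T [-0.65  0.56 -0.02] w0.0238 j6 -1.00
(0.1201, False) t14.35 p [0.4915 0.2647 0.1214] F [-5.1 -4.3  8.7] T [-0.73  0.8  -0.04] w0.0236 j6 -1.00
(0.1195, False) t14.75 p [0.4915 0.2647 0.1214] F [-6.5 -4.4 12.4] T [-0.8   1.11  0.  ] w0.0240 j6 -1.00
(0.1189, False) t15.15 p [0.4916 0.2647 0.1213] F [-7.3 -6.2 15.4] T [-0.92  1.34  0.02] w0.0234 j6 -1.00
(0.1183, False) t15.55 p [0.4917 0.2647 0.1212] F [-7.9 -6.4 18.1] T [-0.94  1.59 -0.04] w0.0240 j6 -1.00
(0.1177, False) t15.95 p [0.4917 0.2647 0.1211] F [-10.1  -6.4  21.6] T [-1.09  1.93  0.03] w0.0238 j6 -1.00
(0.1171, False) t16.35 p [0.4917 0.2647 0.1211] F [-10.9  -7.7  24.1] T [-1.2   2.28  0.02] w0.0236 j6 -1.00
```

```bash
python3 - <<'E' 2>&1 | grep -v -i gimbal
from h import *
arm.servo_line([.4902,.264,.1171],speed=.01); arm.dwell(.3); st()
cv2.imwrite('pics/s6.png',arm.read_camera('scene')[:,:,::-1])
crop('pics/s6.png','pics/s6c.png',475,535,265,345,7)
E
```

```text
t16.91 p [0.4916 0.2646 0.1211] F [-7.8 -5.1 21. ] T [-0.84  1.56 -0.06] w0.0239 j6 -1.00
```

View pics/s6c.png

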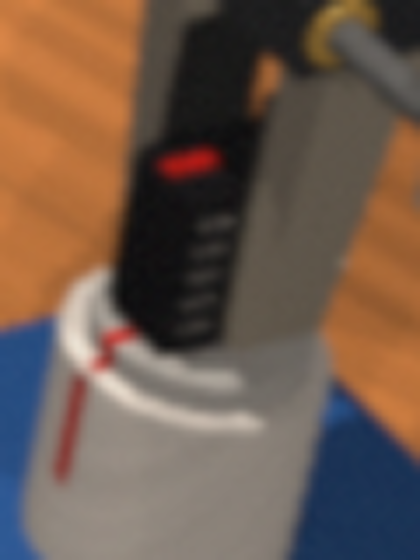

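Run:
```python
from ov import *
h=np.array([.4909,.265,.105])
import ov
pr=ov.proj
ov.proj=lambda n,p: pr(n,p)+np.array([-1.6,-.35])
P=[(circ(h,.029),(0,255,0)),(circ(h,.024),(255,0,255)),(circ(h+[0,0,.008],.024),(255,255,0))]
overlay('scene','pics/s6.png','pics/s6o.png',P,475,535,285,345,9)
```

```text
(no output)
```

View pics/s6o.png

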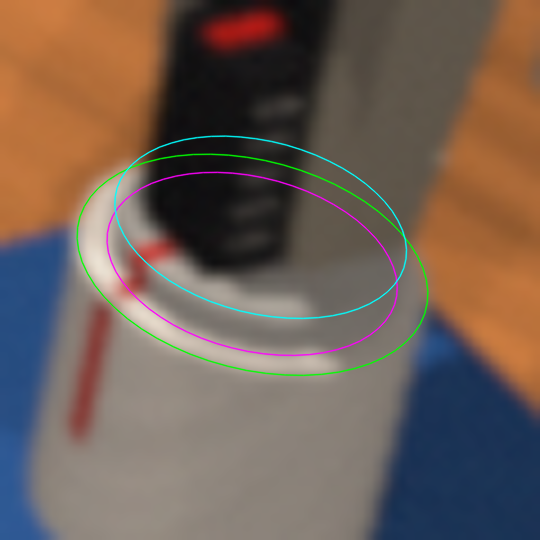

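```bash
python3 - <<'E' 2>&1 | grep -v -i gimbal
from h import *
arm.dwell(.3); st(); print(arm.hand_in())
E
```

```text
t17.26 p [0.4916 0.2647 0.1211] F [-7.6 -4.8 20.7] T [-0.9   1.66 -0.03] w0.0239 j6 -1.00
the job is handed in; nothing more can be done
None
```

The spindle is in the hub with its collar home, and I handed the job in at 17.3 s with the arm still gripping and pressing.

- **Which spindle:** I took the larger black-gripped spindle from the stand (top view pixel 428,268). I left the green one (490,280) and the small black one (426,330).
- **Insertion:** I gripped it across the 24 mm faces, lifted it off the fork and lowered it over the hub with the key turned to the keyway. The key slipped in without any search turning. I then pushed against the ejector spring until the collar stopped.
- **Home check:** The tool is at z 0.1211, against 0.121 expected. It moved only about 0.3 mm while the push rose by about 19 N, so it is against a hard stop rather than the spring. The collar outline drawn over the last scene picture also matches the home position.
- **Holding:** The last reading shows 20.7 N upward on the tool and the fingers at 23.9 mm on the grip, which was set to 60 N.
- **What disagreed:** The two cameras differ by about 2 mm. I used the top camera for positions. A sideways load of about 9 N also remained at the end.
- **Other items:** The top view taken after the lift showed nothing else moved. I took no full view after the insertion.

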